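# Heft the emptied finds tubs and re-tip the one that still holds a sherd

## Task

Both hooded finds tubs on the mat were tipped out, but one still holds a sherd out of sight: lift a tub by its handle, hold it level and still clear of the mat for about a second to feel its weight, and so find which it is. Tip only that one, low over the sorting tray, until the sherd is out, hold it level and still in the air for about a second again to feel that it is now empty, and stand it back upright on the mat. Leave both tubs standing upright on the mat, the sherd lying in the tray, and the bowl, brush and jar where they are.

Things in the scene. Friction and masses are not known exactly. Their poses are not given: they have to be found in the camera images.
- tub_1: white plastic hooded tub, 220 g. Origin at its underside; z up, y across, mouth and spout towards its -x. Body x = -30 to 67, 98 wide (y), 84 tall, walls 4, roofed by a hood from x = -22 to 67. A spout slopes up at 45 deg from the floor's front edge (x = -30). Starts upright on the mat, spout to the robot's side, turned up to 0.12 rad relative to the mat. Either tub may hold the sherd.
- tub_2: the twin of tub_1, same shape, size and weight, same origin and axes, on the other side of the mat's middle. The spout lip of each tub is at x = -75, z = 45 in its frame; the open mouth (90 wide, about 60 high) lies between lip and hood.
- tub_1_grip (a point): middle of tub_1's handle, a straight bar along the tub's x above the hood: at x = 15, y = 0, z = 118 in the tub's frame. The bar is 16 wide (y), 20 high (z 108 to 128), x = -23 to 53, with 24 of air under it between its two end posts.
- tub_2_grip (a point): middle of tub_2's handle bar, same place in its frame.
- tub_1_floor (a point): middle of tub_1's inner floor under the hood, at x = 18, y = 0, z = 4 in the tub's frame.
- tub_2_floor (a point): the same point of tub_2.
- mat: flat grey foam mat fixed to the bench, 220 (x) by 360 (y), 4 thick, origin under its middle; at the start the tubs stand at its y = +85 and y = -85, each on a flat slip of white paper.
- tray: grey plastic sorting tray fixed to the bench, open on top, 260 (x) by 240 (y), 45 high, walls 5 thick, floor 5 thick; origin under its middle, z up. Mat and tray change sides from start to start.
- sherd: one thick terracotta base sherd, 58 by 50 by 24, 100 to 160 g, origin at the middle of its underside. At the start it lies under the hood inside one of the two tubs, hidden from above and from in front (left or right tub alike); it slides out when the tub is tipped some 80 to 95 deg spout-down. Tub and sherd together weigh over 310 g.
- sherd_mid (a point): middle of the sherd, 10 above its underside.
- bowl: bystander: small terracotta bowl, 110 across, 50 high, origin under its middle.
- brush: bystander: cleaning brush lying on the bench, origin under its middle.
- jar: bystander: closed jar, 60 across, 80 high, origin under its middle.
Not all that is in view belongs to the job. What is shaped like the tub_1 but green is not meant. Leave any blue look-alike of the tub_2 alone.

How it is judged:
By the outcome, as a careful person would: the job done as asked, in the order asked, and still so for the second after the job is handed in, with the robot touching nothing.
It also fails if it takes over 72 s, if anything falls off the work surface, if the arm or the gripper's body presses on something with over 40 N, if the wrist force passes 120 N, or if a joint passes its speed limit or range.

## Robot

A 6-joint arm with a two-finger parallel gripper is mounted at the origin on the work surface. World frame = base frame: x ahead of the robot, y to its left, z up, the work surface at z = 0. Lengths are in mm, angles in rad, forces in N, time in s.
With the tool pointing down it reaches from about 350 to 975 mm from the base axis. Payload 4.9 kg.
Tool frame: the origin (TCP) lies midway between the tips of the shut fingers; the grasp point (between the pads) lies 19 mm behind it; z points along the fingers, y is the line along which they close (so a half turn about z gives the same grasp; the last joint's range is limited). The gripper opens to 85 mm and grips with 20 to 120 N. Pads are 22 mm wide; open, the fingers measure 114 mm over their backs; the gripper's body (76 mm by 85 mm) begins 54 mm behind the grasp point. The pads swing forward as they close: fully open they stand 13 mm farther back than shut.
Start: joints at [1.152, 0.053, 1.613, -0, 1.476, -0.119], TCP at [184.57, 597.106, 200.004] pointing down, gripper open.
Joint ranges: [-3.01, 3.01], [-1.01, 2.22], [0.06, 2.58], [-1.02, 4.17], [0.09, 2.62], [-3.14, 3.14]. Speed limits (rad/s): [2.57, 2.57, 3.14, 3.14, 3.14, 3.14].

## Interface

Orientations are given as a unit quaternion [x, y, z, w].
In Python, from bench import observe, grab_frame, close_job gives the robot as it stands. The module is installed in compiled form; this text tells all that it offers.
- The arm moves only by the shell command python3 -m jog 'ROWS'. ROWS is JSON, a list of rows, each an object with "jaw": the closure, from -1 (fully open) to 1 (shut), so that 0 is half open; "linear": the shift along the tool's x, y, z as a fraction of full scale, a list of three; "spin": the turn about the tool's z as a fraction of full scale. A call has 1 to 12 rows; each row is the pose to reach, as a shift and turn from the pose commanded when the call began, along the tool's axes at that moment, turning the shorter way round; what a row does not reach only later rows make up. Full scale, the value 1, is 10 cm for a shift and 2 pi rad for a turn. A row lasts 1/12 s, in which the tool goes at most 41.7 mm and 7.16 degrees, less where a joint would pass 70% of its speed; a pose out of reach is approached as far as the arm can. A call with a number of a shift or a turn outside -1 to 1 is refused whole. A call with a gripper value outside its range is refused whole. The fingers move at their own pace and stop on an object; the grip force is fixed at half the most. Time passes only in rows, so rows that repeat a pose let the fingers close. It gives the time, the measured TCP pose, the force, the opening and the grip force at its end, in the units of the state.
- observe(): the state, without advancing time (a new reading comes with each control period).
- grab_frame(name): name is "scene" or "side" or "wrist"; returns a dict with "img" (420x560x3 uint8, red, green, blue), "K" (3x3 intrinsics, pixels), "D" ([k1, k2, p1, p2, k3] as OpenCV has them; the pictures are not rectified), "rvec" (rotation vector, rad) and "tvec" (3), from world to camera coordinates, as OpenCV has them; the wrist camera has in their place "T_tool_cam" (4x4, takes a point from camera to tool coordinates, whose origin is the TCP and whose axes are the flange's). Camera axes: x right, y down, z forward; pixel columns grow to the right and rows downward; lengths in mm; the calibration is good to about 2 mm. A picture is of the moment at which its call begins: read the wrist's pose just before it. There is no depth.
- close_job(): hands the job in; it is judged then, once.
The state is a dict: "clock": time; "q": joint angles; "qd": joint speeds; "effort": joint torques, N m; "ee_pos": TCP position; "tcp_rot": TCP orientation; "ft_force": force on the tool from outside, world axes, zero at the start; "ft_torque": the same for the moment, N m; "opening": finger opening in mm; "grip_force": force on a finger pad.
Only numpy, scipy, OpenCV 4.12 (cv2) and the standard library are available. Lean on these libraries where they do the work, as an engineer would, in place of code of your own. Each camera call takes 0.05 s, during which the arm holds its last target. There are 200 camera calls.

## Working session

There is one attempt and no reset: what is moved stays moved. The work goes in short steps, Python scripts to look and compute and a shell command to move; the robot and the scene stay as the last step left them, time stands still between calls to the robot, and variables do not carry over. Pictures are saved under pics/ and viewed, at most 10 in all, crops included, and the job is handed in when it is done.

```bash
mkdir -p pics; python3 - <<'E'
from bench import *
import cv2,numpy as np
s=observe();print({k:np.round(v,3).tolist() for k,v in s.items()})
a=grab_frame("scene");b=grab_frame("side")
for n,f in(("scene",a),("side",b)):
    cv2.imwrite(f"pics/{n}0.png",f["img"][:,:,::-1]);R=cv2.Rodrigues(np.array(f["rvec"]))[0];print(n,(-R.T@np.array(f["tvec"]).ravel()).round(),np.round(R[2],2))
E
```

```text
{'clock': 0.0, 'q': [1.152, 0.053, 1.614, 0.0, 1.476, -0.119], 'qd': [0.002, -0.001, -0.001, 0.001, -0.001, -0.001], 'effort': [0.001, -39.37, -37.017, -0.0, 0.007, -0.0], 'ee_pos': [184.288, 596.503, 198.77], 'tcp_rot': [0.149, 0.989, -0.001, -0.0], 'ft_force': [0.054, -0.904, -0.131], 'ft_torque': [-0.003, -0.025, 0.035], 'grip_force': 0.0, 'opening': 85.583}
scene [1318. -471.  829.] [-0.69  0.37 -0.61]
side [-171. -848.  817.] [ 0.54  0.63 -0.55]
```

View pics/scene0.png

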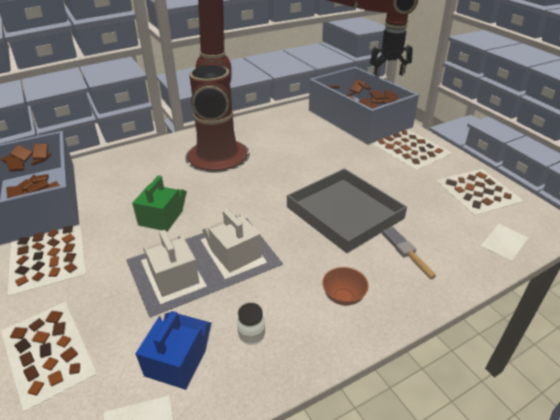

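View pics/side0.png

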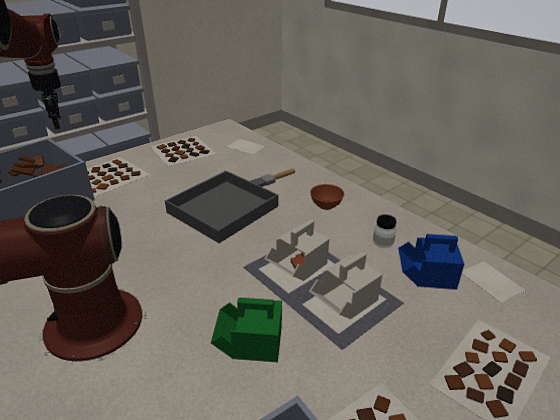

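Scene view: the white tubs stand on the grey mat at about (170,262) and (235,240). The look-alikes are green (160,203) and blue (175,347). The tray is at (346,207), bowl (345,287), jar (250,320) and brush (408,250). The white pair on the mat fits the description. I'll enlarge it to confirm.

```bash
python3 - <<'E'
import cv2,numpy as np
a=cv2.imread("pics/scene0.png")[180:320,110:300];b=cv2.imread("pics/side0.png")[160:350,150:410]
a=cv2.resize(a,(800,590),interpolation=cv2.INTER_CUBIC);b=cv2.resize(b,(800,585),interpolation=cv2.INTER_CUBIC)
cv2.imwrite("pics/ca.png",a);cv2.imwrite("pics/cb.png",b)
E
```

```text
(no output)
```

View pics/ca.png

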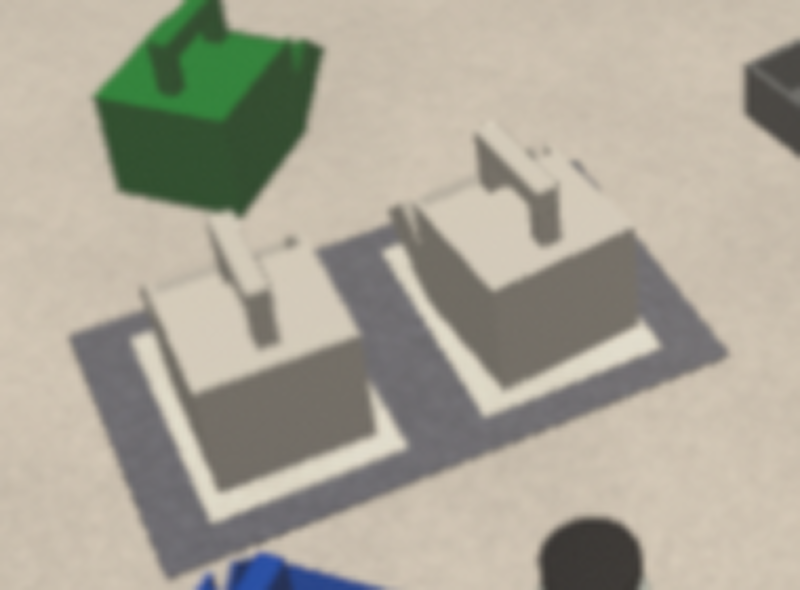

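View pics/cb.png

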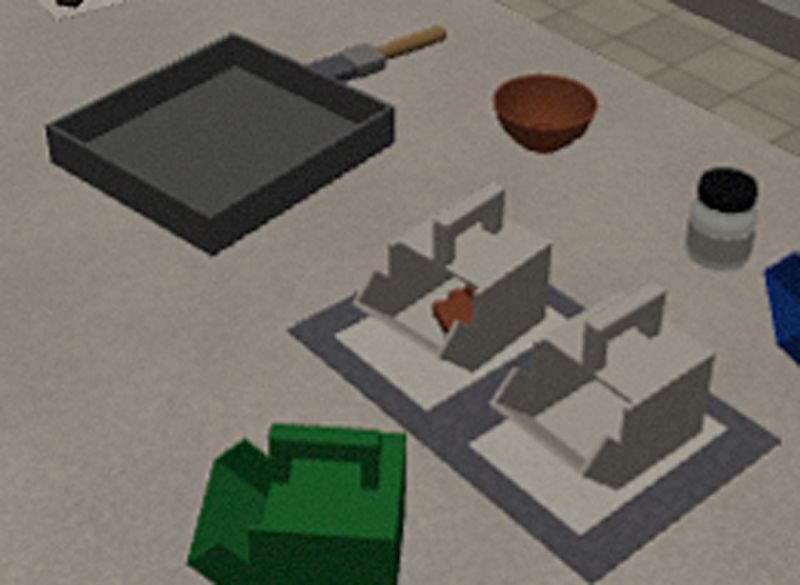

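The enlarged crops confirm the two white tubs on paper slips. In the side view a terracotta piece shows in the +y tub (crop 455,308). I'll still check that by weight. Next I fit the poses.

```bash
cat > h.py <<'E'
import numpy as np,cv2
from scipy.optimize import least_squares
def proj(f,P):
    return cv2.projectPoints(np.array(P,float).reshape(-1,1,3),np.array(f["rvec"],float),np.array(f["tvec"],float),np.array(f["K"],float),np.array(f["D"],float))[0].reshape(-1,2)
def place(p,L,z0=0):
    x,y,t=p;L=np.array(L,float);c,s=np.cos(t),np.sin(t)
    return np.c_[x+c*L[:,0]-s*L[:,1],y+s*L[:,0]+c*L[:,1],z0+L[:,2]]
def fit(obs,z0,p0):
    r=lambda p:np.concatenate([(proj(f,place(p,L,z0))-np.array(u)).ravel() for f,L,u in obs])
    s=least_squares(r,p0,loss="soft_l1");return s.x,r(s.x).reshape(-1,2)
A=lambda u:np.array(u)/[800/190,590/140]+[110,180]
B=lambda u:np.array(u)/[800/260,585/190]+[150,160]
E
python3 - <<'E'
from h import *;from bench import *
a=grab_frame("scene");b=grab_frame("side");pr=lambda n,r:print(n,np.round(r[0],3),np.abs(r[1]).max().round(2),np.round(r[1],1).tolist())
pr("mat",fit([(a,[[-110,-180,4],[110,-180,4],[110,180,4]],A([[68,337],[170,578],[728,353]])),(b,[[-110,180,4],[-110,-180,4],[110,-180,4]],B([[288,328],[590,582],[780,440]]))],0,[550,0,0]))
pr("tray",fit([(b,[[-130,120,45],[130,120,45],[130,-120,45],[-130,-120,45]],B([[47,127],[232,35],[394,108],[212,218]])),(a,[[-130,-120,45],[130,-120,45],[130,120,45],[-130,120,45]],[[288,207],[348,236],[405,207],[345,173]])],0,[550,350,0]))
R=[[67,-49,84],[67,49,84],[67,-49,0],[67,49,0]];S=[[67,-49,84],[-22,-49,84],[-22,49,84]]
pr("tubL",fit([(a,R,A([[495,290],[632,230],[505,388],[640,322]])),(b,S,B([[550,243],[475,293],[390,243]]))],4,[550,80,0]))
pr("tubR",fit([(a,R,A([[195,392],[360,338],[220,492],[376,435]])),(b,S,B([[713,355],[628,400],[535,345]]))],4,[550,-80,0]))
E
```

```text
mat [ 5.51712e+02 -8.57000e+00  1.63000e-01] 114.0 [[89.0, -8.1], [114.0, -15.5], [85.2, -25.6], [-34.9, -41.5], [-38.2, -71.5], [-53.6, -64.2]]
tray [5.01042e+02 1.98876e+02 1.56000e-01] 11.84 [[-0.4, -0.9], [0.5, -1.5], [0.8, -1.0], [-0.1, -0.3], [-2.4, -11.8], [-0.2, 5.2], [1.7, -0.8], [-1.6, -5.2]]
tubL [ 487.27  -158.743 -515.123] 2.05 [[-0.9, -1.1], [0.4, -2.0], [-0.5, -0.2], [-0.5, 0.0], [-0.5, -0.7], [1.4, -1.5], [0.6, -1.9]]
tubR [ 483.164 -325.353 -414.648] 4.96 [[2.1, -2.4], [1.7, -5.0], [2.3, -2.0], [2.0, -3.9], [-3.5, -2.5], [-0.0, 0.7], [-2.0, -2.7]]
```

```bash
python3 - <<'E'
from h import *;from bench import *
a=grab_frame("scene");b=grab_frame("side");pr=lambda n,r:print(n,np.round(r[0],3),np.abs(r[1]).max().round(2),np.round(r[1],1).tolist())
pr("mat",fit([(a,[[-110,-180,4],[110,-180,4],[110,180,4]],A([[68,337],[170,578],[728,353]])),(b,[[-110,180,4],[-110,-180,4],[110,-180,4]],B([[288,328],[590,582],[780,440]]))],0,[485,-240,0.1]))
pr("tray side only",fit([(b,[[-130,120,45],[130,120,45],[130,-120,45],[-130,-120,45]],B([[47,127],[232,35],[394,108],[212,218]]))],0,[500,200,0.1]))
R=[[67,-49,84],[67,49,84],[67,-49,0],[67,49,0]];S=[[67,-49,84],[-22,-49,84],[-22,49,84]]
r=fit([(a,R,A([[495,290],[632,230],[505,388],[640,322]])),(b,S,B([[550,243],[475,293],[390,243]]))],4,[487,-159,.1]);pr("tubL",r)
print("grip",place(r[0],[[15,0,118]],4))
s=observe();from scipy.spatial.transform import Rotation as Ro
print("T",Ro.from_quat(s["tcp_rot"]).as_matrix().round(3).tolist(),s["ee_pos"])
E
```

```text
mat [ 489.976 -245.561   -0.   ] 1.61 [[-0.6, -1.1], [-1.6, -0.2], [0.5, -0.4], [-0.6, -0.7], [0.4, -0.4], [0.6, -0.9]]
tray side only [4.98100e+02 1.95564e+02 1.60000e-01] 0.84 [[-0.7, -0.0], [0.1, -0.8], [0.8, -0.4], [-0.1, 0.7]]
tubL [ 4.87270e+02 -1.58743e+02  9.90000e-02] 2.05 [[-0.9, -1.1], [0.4, -2.0], [-0.5, -0.2], [-0.5, 0.0], [-0.5, -0.7], [1.4, -1.5], [0.6, -1.9]]
grip [[ 502.19721316 -157.26787565  122.        ]]
T [[-0.955, 0.295, -0.0], [0.295, 0.955, -0.001], [0.0, -0.001, -1.0]] [184.50775856 596.90741016 199.58080154]
```

```bash
M='x'
python3 -m jog '[{"jaw":-1,"linear":[-0.75,-0.895,0],"spin":0},{"jaw":-1,"linear":[-0.75,-0.895,0],"spin":0},{"jaw":-1,"linear":[-0.75,-0.895,0],"spin":0}]' 
python3 -m jog '[{"jaw":-1,"linear":[-0.75,-0.895,0],"spin":0},{"jaw":-1,"linear":[-0.75,-0.895,0],"spin":0},{"jaw":-1,"linear":[-0.75,-0.895,0],"spin":0}]' >/dev/null
python3 -m jog '[{"jaw":-1,"linear":[-0.75,-0.895,0],"spin":0},{"jaw":-1,"linear":[-0.75,-0.895,0],"spin":0},{"jaw":-1,"linear":[-0.75,-0.895,0],"spin":0}]' >/dev/null
python3 -m jog '[{"jaw":-1,"linear":[-0.75,-0.895,0],"spin":0},{"jaw":-1,"linear":[-0.75,-0.895,0],"spin":0},{"jaw":-1,"linear":[-0.75,-0.895,0],"spin":0}]' >/dev/null
python3 -m jog '[{"jaw":-1,"linear":[-0.75,-0.895,0],"spin":0},{"jaw":-1,"linear":[-0.75,-0.895,0],"spin":0},{"jaw":-1,"linear":[-0.75,-0.895,0],"spin":0}]' >/dev/null
python3 -m jog '[{"jaw":-1,"linear":[-0.75,-0.895,0],"spin":0},{"jaw":-1,"linear":[-0.75,-0.895,0],"spin":0},{"jaw":-1,"linear":[-0.75,-0.895,0],"spin":0}]' >/dev/null
python3 -m jog '[{"jaw":-1,"linear":[-0.75,-0.895,-0.2],"spin":-0.0636},{"jaw":-1,"linear":[-0.75,-0.895,-0.2],"spin":-0.0636},{"jaw":-1,"linear":[-0.75,-0.895,-0.2],"spin":-0.0636},{"jaw":-1,"linear":[-0.75,-0.895,-0.2],"spin":-0.0636},{"jaw":-1,"linear":[-0.75,-0.895,-0.2],"spin":-0.0636},{"jaw":-1,"linear":[-0.75,-0.895,-0.2],"spin":-0.0636}]'
cat >> h.py <<'E'
from scipy.spatial.transform import Rotation as Ro
def wristf(s,f):
    T=np.eye(4);T[:3,:3]=Ro.from_quat(s["tcp_rot"]).as_matrix();T[:3,3]=s["ee_pos"]
    W=np.linalg.inv(T@np.array(f["T_tool_cam"]));f=dict(f);f["rvec"]=cv2.Rodrigues(W[:3,:3])[0];f["tvec"]=W[:3,3];return f
E
python3 - <<'E'
from h import *;from bench import *
s=observe();f=wristf(s,grab_frame("wrist"));im=f["img"][:,:,::-1].copy()
for P in place([487.3,-158.7,.099],[[15,0,128],[-23,-8,128],[-23,8,128],[53,-8,128],[53,8,128],[67,49,84],[67,-49,84]],4):
    u=proj(f,[P])[0];print(P.round(),u.round(1));cv2.circle(im,tuple(int(v) for v in u),2,(0,0,255),-1)
cv2.imwrite("pics/w1.png",im);print(s["clock"],s["ee_pos"],Ro.from_quat(s["tcp_rot"]).as_matrix().round(3).tolist())
E
```

```text
clock: 0.55
ee_pos: [230.1, 487.7, 199.4]
tcp_rot: [0.149, 0.989, -0.001, 0.0]
ft_force: [1.2, 0.5, 0.7]
opening: 85.3
grip_force: 0.0
clock: 2.3
ee_pos: [500.9, -156.5, 219.7]
tcp_rot: [-0.049, 0.999, 0.0, -0.0]
ft_force: [-0.2, -0.7, 0.5]
opening: 85.0
grip_force: 0.0
[ 502. -157.  132.] [283.8 197.3]
[ 465. -169.  132.] [273.1 148.3]
[ 464. -153.  132.] [294.6 148.3]
[ 541. -161.  132.] [273.9 242.3]
[ 539. -146.  132.] [293.7 242.3]
[ 549. -103.   88.] [336.1 237.1]
[ 559. -201.   88.] [231.8 237. ]
2.3 [ 500.91961659 -156.50807883  219.69326107] [[-0.995, -0.098, -0.001], [-0.098, 0.995, 0.001], [0.001, 0.001, -1.0]]
```

View pics/w1.png

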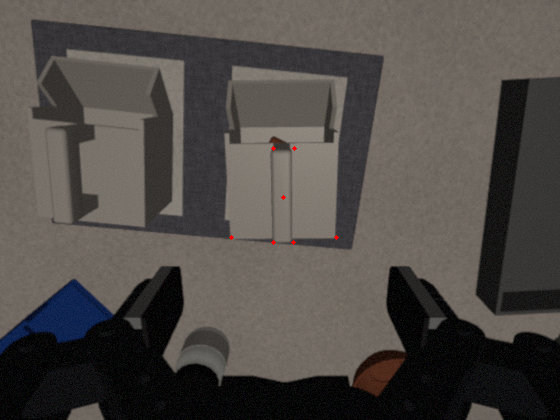

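The wrist view shows the fit lying on the +y tub's bar (bar 283,197, within about 2 px), with a terracotta bit at (278,140). I'll grip slightly behind the bar's middle, lift and weigh.

```bash

python3 -m jog '[{"jaw":-1,"linear":[-0.067,0,0.3],"spin":0},{"jaw":-1,"linear":[-0.067,0,0.6],"spin":0},{"jaw":-1,"linear":[-0.067,0,0.8],"spin":0},{"jaw":-1,"linear":[-0.067,0,0.9],"spin":0}]'>/dev/null
python3 -m jog '[{"jaw":-1,"linear":[0,0,0.15],"spin":0},{"jaw":-1,"linear":[0,0,0.27],"spin":0},{"jaw":-1,"linear":[0,0,0.27],"spin":0},{"jaw":-1,"linear":[0,0,0.27],"spin":0}]'
python3 -m jog '[{"jaw":1,"linear":[0,0,0],"spin":0},{"jaw":1,"linear":[0,0,0],"spin":0},{"jaw":1,"linear":[0,0,0],"spin":0},{"jaw":1,"linear":[0,0,0],"spin":0},{"jaw":1,"linear":[0,0,0],"spin":0},{"jaw":1,"linear":[0,0,0],"spin":0},{"jaw":1,"linear":[0,0,0],"spin":0},{"jaw":1,"linear":[0,0,0],"spin":0}]'
python3 -m jog '[{"jaw":1,"linear":[0,0,-0.1],"spin":0},{"jaw":1,"linear":[0,0,-0.3],"spin":0},{"jaw":1,"linear":[0,0,-0.5],"spin":0},{"jaw":1,"linear":[0,0,-0.6],"spin":0},{"jaw":1,"linear":[0,0,-0.6],"spin":0},{"jaw":1,"linear":[0,0,-0.6],"spin":0}]'
python3 -m jog '[{"jaw":1,"linear":[0,0,0],"spin":0},{"jaw":1,"linear":[0,0,0],"spin":0},{"jaw":1,"linear":[0,0,0],"spin":0},{"jaw":1,"linear":[0,0,0],"spin":0},{"jaw":1,"linear":[0,0,0],"spin":0},{"jaw":1,"linear":[0,0,0],"spin":0},{"jaw":1,"linear":[0,0,0],"spin":0},{"jaw":1,"linear":[0,0,0],"spin":0},{"jaw":1,"linear":[0,0,0],"spin":0},{"jaw":1,"linear":[0,0,0],"spin":0},{"jaw":1,"linear":[0,0,0],"spin":0},{"jaw":1,"linear":[0,0,0],"spin":0}]'
python3 -m jog '[{"jaw":1,"linear":[0,0,0],"spin":0},{"jaw":1,"linear":[0,0,0],"spin":0},{"jaw":1,"linear":[0,0,0],"spin":0}]'
python3 - <<'E'
from bench import *
import numpy as np,cv2
F=[]
for i in range(10):
    f=grab_frame("side" if i else "scene");F.append(observe()["ft_force"][2])
    if i<2: cv2.imwrite(f"pics/lift{i}.png",f["img"][:,:,::-1])
print(np.mean(F),np.std(F),observe()["ft_torque"])
a=cv2.imread("pics/lift0.png")[120:320,100:320];b=cv2.imread("pics/lift1.png")[120:320,220:440]
cv2.imwrite("pics/lift.png",cv2.resize(np.hstack([a,b]),(792,360)))
E
```

```text
clock: 3.02
ee_pos: [507.6, -155.3, 102.9]
tcp_rot: [-0.05, 0.999, 0.0, -0.0]
ft_force: [1.3, 0.9, 0.8]
opening: 85.2
grip_force: 0.0
clock: 3.68
ee_pos: [507.8, -155.9, 103.0]
tcp_rot: [-0.05, 0.999, 0.0, -0.0]
ft_force: [-0.0, 0.1, 0.6]
opening: 0.1
grip_force: 0.0
clock: 4.18
ee_pos: [508.2, -156.0, 163.7]
tcp_rot: [-0.05, 0.999, -0.0, 0.001]
ft_force: [-0.2, 1.1, -1.2]
opening: 0.3
grip_force: 0.0
clock: 5.18
ee_pos: [507.8, -155.8, 163.0]
tcp_rot: [-0.05, 0.999, 0.0, 0.0]
ft_force: [-0.4, 0.3, 0.5]
opening: 0.1
grip_force: 0.0
clock: 5.43
ee_pos: [507.8, -155.8, 163.0]
tcp_rot: [-0.05, 0.999, -0.0, 0.0]
ft_force: [-0.2, 0.3, -0.7]
opening: -0.1
grip_force: 0.0
-0.20215422213868656 0.49537573320354383 [0.04852659 0.02158638 0.01874864]
```

View pics/lift.png

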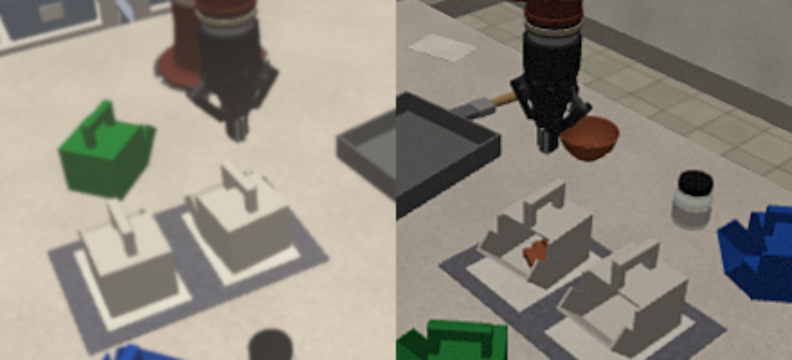

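The gripper shut on nothing (opening 0) and the tub still stands at its place. I'll compare where the tip appears with where it is reported.

```bash
python3 - <<'E'
from h import *;from bench import *
s=observe();p=s["ee_pos"];print(p)
a=grab_frame("scene");b=grab_frame("side")
print("TCP proj",proj(a,[p]),proj(b,[p]),"seen ~(232,197),(303,203)")
r=least_squares(lambda P:np.r_[proj(a,[P])[0]-[232,197],proj(b,[P])[0]-[303,203]],p);print("tip tri",r.x,r.fun)
R=[[53,0,128],[-23,0,128]]
print(proj(a,place([487.3,-158.7,.099],R,4)),proj(b,place([487.3,-158.7,.099],R,4)))
f=wristf(s,grab_frame("wrist"));print(proj(f,place([486,-158.7,.099],[[15,0,128],[53,0,128],[-23,0,128]],4)))
ims=[cv2.resize(g["img"][y:y+120,x:x+140],(400,343),interpolation=cv2.INTER_CUBIC) for g,x,y in((a,170,130),(b,240,130))]
cv2.imwrite("pics/z.png",np.vstack([np.hstack(ims),])[:,:,::-1])
im=f["img"][:,:,::-1].copy();cv2.imwrite("pics/w2.png",im)
E
```

```text
[ 507.81421619 -155.80522967  162.99226452]
TCP proj [[232.70135895 206.69350614]] [[303.13439614 213.89963773]] seen ~(232,197),(303,203)
tip tri [ 508.11082608 -154.607552    193.60025038] [ 0.29847821 -0.44099865  0.34853675  0.4236655 ]
[[239.93897837 223.45550233]
 [224.71366337 207.84745827]] [[311.17114889 218.94965591]
 [291.35849675 231.34053842]]
[[283.86916904 210.55624925]
 [283.7774135  266.12122728]
 [283.97146786 148.83799886]]
```

View pics/w2.png

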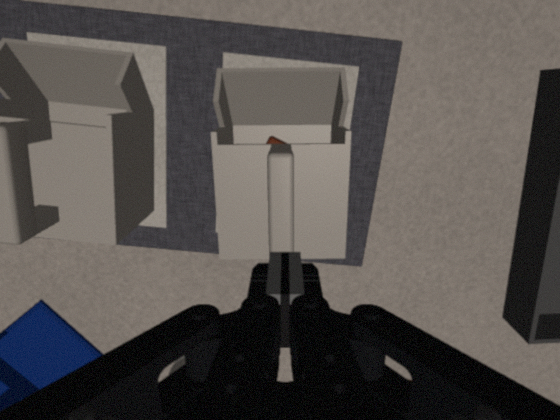

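```bash
python3 - <<'E'
from h import *;from bench import *
s=observe()
f=wristf(s,grab_frame("wrist"));L=[[67,-49,84],[67,49,84],[-22,-49,84],[-22,49,84],[-23,-8,128],[-23,8,128]]
U=np.array([[219,259],[346,258],[213,145],[350,145],[268,152],[293,152]])
print(proj(f,place([486,-158.7,.099],L,4)).round(1).tolist())
P=place([486,-158.7,.099],L,4)
def r(d): return (proj(f,P-np.array(d))-U).ravel()
o=least_squares(r,[0,0,0]);print("camera shift vs reported",o.x,np.abs(o.fun).max())
print("TCP in wrist px",proj(f,[s["ee_pos"]]),"tip seen ~(285,255)")
a=grab_frame("scene");g=a["img"].sum(2)
for v in range(184,222,2): print(v,g[v,222:244:2].tolist())
E
```

```text
[[221.0, 255.6], [346.8, 255.9], [214.5, 140.6], [353.7, 140.9], [270.3, 148.8], [297.7, 148.9]]
camera shift vs reported [-2.62142103  1.49737753  0.58852257] 1.7523586300969782
TCP in wrist px [[285.05767695 241.34879978]] tip seen ~(285,255)
184 [164, 166, 167, 165, 171, 170, 225, 211, 505, 573, 577]
186 [180, 203, 167, 166, 183, 223, 312, 226, 521, 573, 579]
188 [491, 491, 182, 167, 218, 255, 234, 220, 529, 580, 584]
190 [586, 534, 205, 165, 216, 258, 224, 232, 478, 587, 585]
192 [586, 550, 228, 170, 207, 261, 219, 229, 435, 587, 581]
194 [594, 588, 330, 176, 200, 264, 216, 294, 541, 593, 589]
196 [579, 579, 520, 268, 209, 268, 222, 398, 589, 592, 595]
198 [586, 580, 579, 547, 411, 329, 399, 529, 589, 595, 597]
200 [592, 589, 591, 589, 582, 563, 584, 584, 589, 589, 587]
202 [592, 598, 598, 587, 582, 580, 587, 588, 586, 576, 579]
204 [597, 590, 588, 583, 579, 582, 585, 589, 580, 580, 579]
206 [589, 587, 587, 588, 589, 582, 583, 587, 583, 580, 581]
208 [596, 590, 605, 585, 584, 589, 590, 587, 584, 581, 584]
210 [590, 600, 623, 600, 576, 589, 598, 593, 593, 589, 591]
212 [514, 515, 610, 615, 600, 586, 598, 588, 587, 588, 594]
214 [536, 357, 517, 612, 617, 601, 582, 571, 570, 576, 595]
216 [559, 347, 355, 521, 613, 617, 579, 490, 561, 540, 611]
218 [569, 362, 332, 359, 527, 611, 617, 588, 598, 617, 618]
220 [573, 371, 338, 335, 362, 526, 613, 618, 607, 608, 618]
```

The wrist camera's pose agrees with the report, but the fingertips sit about 28 mm behind the reported TCP. The first grip therefore closed just above the bar. I'll reopen and go about 26 mm deeper.

```bash

python3 -m jog '[{"jaw":-1,"linear":[0,0,0],"spin":0},{"jaw":-1,"linear":[0,0,0],"spin":0},{"jaw":-1,"linear":[0,0,0],"spin":0},{"jaw":-1,"linear":[0,0,0],"spin":0},{"jaw":-1,"linear":[0,0,0],"spin":0},{"jaw":-1,"linear":[0,0,0],"spin":0}]'
python3 -m jog '[{"jaw":-1,"linear":[0,0,0.2],"spin":0},{"jaw":-1,"linear":[0,0,0.4],"spin":0},{"jaw":-1,"linear":[0,0,0.6],"spin":0},{"jaw":-1,"linear":[0,0,0.75],"spin":0},{"jaw":-1,"linear":[0,0,0.85],"spin":0},{"jaw":-1,"linear":[0,0,0.85],"spin":0},{"jaw":-1,"linear":[0,0,0.85],"spin":0}]'
python3 -m jog '[{"jaw":1,"linear":[0,0,0],"spin":0},{"jaw":1,"linear":[0,0,0],"spin":0},{"jaw":1,"linear":[0,0,0],"spin":0},{"jaw":1,"linear":[0,0,0],"spin":0},{"jaw":1,"linear":[0,0,0],"spin":0},{"jaw":1,"linear":[0,0,0],"spin":0},{"jaw":1,"linear":[0,0,0],"spin":0},{"jaw":1,"linear":[0,0,0],"spin":0}]'
```

```text
clock: 6.68
ee_pos: [507.8, -155.8, 163.0]
tcp_rot: [-0.05, 0.999, -0.0, 0.0]
ft_force: [-0.2, 0.7, 0.2]
opening: 72.3
grip_force: 0.0
clock: 7.27
ee_pos: [507.7, -155.8, 77.9]
tcp_rot: [-0.05, 0.999, 0.0, -0.0]
ft_force: [-0.1, 0.3, 0.5]
opening: 85.6
grip_force: 0.0
clock: 7.93
ee_pos: [508.1, -156.2, 78.3]
tcp_rot: [-0.05, 0.999, -0.0, 0.0]
ft_force: [-0.2, -2.3, 0.3]
opening: 14.8
grip_force: 64.0
```

```bash

python3 -m jog '[{"jaw":1,"linear":[0,0,-0.1],"spin":0},{"jaw":1,"linear":[0,0,-0.3],"spin":0},{"jaw":1,"linear":[0,0,-0.5],"spin":0},{"jaw":1,"linear":[0,0,-0.6],"spin":0},{"jaw":1,"linear":[0,0,-0.6],"spin":0},{"jaw":1,"linear":[0,0,-0.6],"spin":0}]'
python3 -m jog '[{"jaw":1,"linear":[0,0,0],"spin":0},{"jaw":1,"linear":[0,0,0],"spin":0},{"jaw":1,"linear":[0,0,0],"spin":0},{"jaw":1,"linear":[0,0,0],"spin":0},{"jaw":1,"linear":[0,0,0],"spin":0},{"jaw":1,"linear":[0,0,0],"spin":0},{"jaw":1,"linear":[0,0,0],"spin":0},{"jaw":1,"linear":[0,0,0],"spin":0},{"jaw":1,"linear":[0,0,0],"spin":0},{"jaw":1,"linear":[0,0,0],"spin":0},{"jaw":1,"linear":[0,0,0],"spin":0},{"jaw":1,"linear":[0,0,0],"spin":0}]'
cat >> h.py <<'E'
def rows_box(x0,x1,y0,y1,z0,z1): return [[x,y,z] for x in(x0,x1) for y in(y0,y1) for z in(z0,z1)]
PARTS=[[[x,y,z] for y in(-49,49) for x,z in((-30,0),(67,0),(67,84),(-22,84),(-30,0))],
 [[x,y,z] for y in(-47,47) for x,z in((-30,0),(-26,2),(-75,45),(-71,47))],
 [[x,y,z] for y in(-47,47) for x,z in((-30,0),(-75,45),(-22,84),(-22,30))],
 rows_box(-23,53,-8,8,108,128),rows_box(-23,-13,-6,6,84,110),rows_box(43,53,-6,6,84,110)]
def tubpts(grip,gx,gz,yaw,th,L):
    L=np.array(L,float)-[gx,0,gz];c,s=np.cos(th),np.sin(th)
    L=np.c_[L[:,0]*c-L[:,2]*s,L[:,1],L[:,0]*s+L[:,2]*c]   # th>0 spout down
    return place([grip[0],grip[1],yaw],L,grip[2])
def mask(f,grip,gx,gz,yaw,th):
    m=np.zeros((420,560),np.uint8)
    for L in PARTS: cv2.fillConvexPoly(m,cv2.convexHull(proj(f,tubpts(grip,gx,gz,yaw,th,L)).round().astype(np.int32)),1)
    return m
def pitch(s,frames,bg,gx=22,gz=118):
    """tilt of held tub: difference from a background frame vs model silhouette edge strength"""
    R=Ro.from_quat(s["tcp_rot"]).as_matrix();yaw=np.arctan2(-R[1,0],-R[0,0]);g=np.array(s["ee_pos"])+[0,0,46]
    best=[]
    for th in np.radians(np.arange(-20,125,2.5)):
        sc=0
        for f in frames:
            im=cv2.GaussianBlur(f["img"],(3,3),0);gr=sum(np.hypot(cv2.Sobel(im[:,:,k],cv2.CV_32F,1,0),cv2.Sobel(im[:,:,k],cv2.CV_32F,0,1)) for k in range(3));gr=np.minimum(gr,250)
            m=mask(f,g,gx,gz,yaw,th);e=cv2.morphologyEx(m,cv2.MORPH_GRADIENT,np.ones((3,3),np.uint8))
            sc+=gr[e>0].mean()
        best.append((sc,np.degrees(th)))
    return sorted(best)[::-1][:4],yaw,g
E
python3 - <<'E'
from h import *;from bench import *
F=[]
for i in range(10):
    f=grab_frame("scene" if i%2 else "side");F.append(observe()["ft_force"][2])
    if i==8:b=f
    if i==9:a=f
print(np.mean(F),np.std(F),observe()["ft_torque"],observe()["ee_pos"])
s=observe();print(pitch(s,[a,b],None),pitch(s,[b],None)[0],pitch(s,[a],None)[0])
E
```

```text
clock: 8.43
ee_pos: [507.8, -155.7, 138.0]
tcp_rot: [-0.05, 0.999, -0.0, 0.0]
ft_force: [-1.1, -0.1, -4.4]
opening: 14.5
grip_force: 63.4
clock: 9.43
ee_pos: [507.8, -155.8, 138.0]
tcp_rot: [-0.05, 0.999, -0.0, 0.0]
ft_force: [-0.6, 0.9, -3.0]
opening: 14.7
grip_force: 63.4
-3.4557304120984162 0.3970112117760828 [ 0.04662333 -0.03326161  0.00911464] [ 507.82387803 -155.84859269  138.03028851]
([(np.float32(360.81854), np.float64(2.5)), (np.float32(359.5649), np.float64(0.0)), (np.float32(351.33118), np.float64(5.0)), (np.float32(340.0255), np.float64(7.499999999999999))], np.float64(0.09981624699073446), array([ 507.82387803, -155.84859269,  184.03028851])) [(np.float32(173.24524), np.float64(0.0)), (np.float32(169.98508), np.float64(2.5)), (np.float32(164.21384), np.float64(5.0)), (np.float32(158.92375), np.float64(7.499999999999999))] [(np.float32(190.83347), np.float64(2.5)), (np.float32(187.11736), np.float64(5.0)), (np.float32(186.31967), np.float64(0.0)), (np.float32(181.10176), np.float64(7.499999999999999))]
```

The weight reads about 3.4 N (≈ 340 g) against a near-zero reading with the gripper empty, so this tub holds the sherd and hangs level. The tool cannot pitch. I'll pivot the tub about the pads by lowering its rear underside onto the tray's far wall, so I carry it there first.

```bash

python3 -m jog '[{"jaw":1,"linear":[-0.07,0.2,0],"spin":0},{"jaw":1,"linear":[-0.14,0.45,0],"spin":0},{"jaw":1,"linear":[-0.21,0.7,0],"spin":0},{"jaw":1,"linear":[-0.28,0.89,0],"spin":0}]' >/dev/null
python3 -m jog '[{"jaw":1,"linear":[-0.07,0.22,0],"spin":0},{"jaw":1,"linear":[-0.14,0.45,0],"spin":0},{"jaw":1,"linear":[-0.21,0.7,0],"spin":0},{"jaw":1,"linear":[-0.28,0.89,0],"spin":0}]' >/dev/null
python3 -m jog '[{"jaw":1,"linear":[-0.07,0.22,0],"spin":0},{"jaw":1,"linear":[-0.14,0.45,0],"spin":0},{"jaw":1,"linear":[-0.21,0.7,0],"spin":0},{"jaw":1,"linear":[-0.28,0.89,0],"spin":0}]' >/dev/null
python3 -m jog '[{"jaw":1,"linear":[-0.07,0.22,0],"spin":-0.0095},{"jaw":1,"linear":[-0.14,0.45,0],"spin":-0.0095},{"jaw":1,"linear":[-0.21,0.7,0],"spin":-0.0095},{"jaw":1,"linear":[-0.28,0.89,0],"spin":-0.0095},{"jaw":1,"linear":[-0.28,0.89,0],"spin":-0.0095},{"jaw":1,"linear":[-0.28,0.89,0],"spin":-0.0095}]'
cat >> h.py <<'E'
TR=(498.1,195.6,.16)
def report():
    from bench import observe,grab_frame
    a=grab_frame("scene");b=grab_frame("side");s=observe();B,yaw,g=pitch(s,[a,b],None)
    d=g-[TR[0],TR[1],2];c,sn=np.cos(TR[2]),np.sin(TR[2])
    print("t",s["clock"],"tray-frame grip",np.round([c*d[0]+sn*d[1],-sn*d[0]+c*d[1],d[2]],1),"yaw",yaw.round(3),"pitch",[round(float(x[1]),1) for x in B],"F",np.round(s["ft_force"],1),"open",round(s["opening"],1))
    return a,b
E
python3 -c "from h import *;report()"
```

```text
clock: 11.43
ee_pos: [583.7, 210.3, 137.8]
tcp_rot: [-0.081, 0.997, -0.0, -0.0]
ft_force: [-1.0, -0.1, -3.1]
opening: 14.5
grip_force: 63.4
t 11.5333 tray-frame grip [ 86.5  -0.4 181.7] yaw 0.159 pitch [2.5, 5.0, 0.0, 7.5] F [-0.7 -0.5 -2.4] open 14.5
```

```bash

python3 -m jog '[{"jaw":1,"linear":[0,0,0.15],"spin":0},{"jaw":1,"linear":[0.02,0,0.2],"spin":0},{"jaw":1,"linear":[0.1,0,0.24],"spin":0},{"jaw":1,"linear":[0.19,0,0.28],"spin":0},{"jaw":1,"linear":[0.265,0,0.32],"spin":0},{"jaw":1,"linear":[0.265,0,0.32],"spin":0}]'
python3 -c "from h import *;report()"
```

```text
clock: 12.03
ee_pos: [557.7, 204.3, 107.9]
tcp_rot: [-0.079, 0.997, -0.0, 0.001]
ft_force: [-0.6, -2.3, 6.9]
opening: 14.7
grip_force: 65.5
t 12.1333 tray-frame grip [ 60.6  -0.9 152.1] yaw 0.159 pitch [15.0, 17.5, 20.0, 12.5] F [-2.3 -2.1  6.5] open 14.6
```

```bash

python3 -m jog '[{"jaw":1,"linear":[0.07,0,0.06],"spin":0},{"jaw":1,"linear":[0.14,0,0.12],"spin":0},{"jaw":1,"linear":[0.2,0,0.17],"spin":0},{"jaw":1,"linear":[0.2,0,0.2],"spin":0},{"jaw":1,"linear":[0.2,0,0.22],"spin":0},{"jaw":1,"linear":[0.2,0,0.22],"spin":0}]'
python3 -c "from h import *;report()"
```

```text
clock: 12.63
ee_pos: [535.1, 200.8, 88.8]
tcp_rot: [-0.079, 0.997, -0.001, -0.004]
ft_force: [-21.0, -7.3, 26.9]
opening: 15.2
grip_force: 73.6
t 12.7333 tray-frame grip [ 37.3  -0.7 132.8] yaw 0.159 pitch [32.5, 30.0, 27.5, 35.0] F [-21.4  -5.9  27.3] open 14.6
```

```bash

python3 -m jog '[{"jaw":1,"linear":[0.1,0,0.0],"spin":0},{"jaw":1,"linear":[0.2,0,0.02],"spin":0},{"jaw":1,"linear":[0.3,0,0.04],"spin":0},{"jaw":1,"linear":[0.45,0,0.06],"spin":0},{"jaw":1,"linear":[0.6,0,0.06],"spin":0},{"jaw":1,"linear":[0.6,0,0.06],"spin":0}]'
python3 -c "from h import *;report()"
```

```text
clock: 13.23
ee_pos: [479.7, 192.6, 81.5]
tcp_rot: [-0.08, 0.997, 0.0, 0.003]
ft_force: [-0.6, -0.5, 10.2]
opening: 14.8
grip_force: 73.3
t 13.3333 tray-frame grip [-18.4  -0.  125.5] yaw 0.159 pitch [45.0, 42.5, 47.5, 40.0] F [-2.  -1.3 11.7] open 14.7
```

```bash

python3 -m jog '[{"jaw":1,"linear":[0,0,-0.07],"spin":0},{"jaw":1,"linear":[0.25,0,-0.07],"spin":0},{"jaw":1,"linear":[0.5,0,-0.07],"spin":0},{"jaw":1,"linear":[0.75,0,-0.07],"spin":0},{"jaw":1,"linear":[0.9,0,-0.07],"spin":0}]'
python3 -m jog '[{"jaw":1,"linear":[0.1,0,0],"spin":0},{"jaw":1,"linear":[0.2,0,0.0],"spin":0},{"jaw":1,"linear":[0.3,0,0.0],"spin":0},{"jaw":1,"linear":[0.4,0,0.02],"spin":0},{"jaw":1,"linear":[0.45,0,0.02],"spin":0}]'
python3 -c "from h import *;report()"
```

```text
clock: 13.75
ee_pos: [388.6, 177.9, 84.0]
tcp_rot: [-0.079, 0.997, 0.0, 0.001]
ft_force: [7.4, 1.3, -2.9]
opening: 14.5
grip_force: 71.9
clock: 14.17
ee_pos: [347.0, 171.2, 83.4]
tcp_rot: [-0.079, 0.997, 0.0, 0.004]
ft_force: [11.9, 2.7, -5.0]
opening: 14.8
grip_force: 71.7
t 14.2667 tray-frame grip [-1.535e+02  1.000e-01  1.276e+02] yaw 0.159 pitch [77.5, 75.0, 62.5, 60.0] F [ 5.1  0.6 -1.9] open 14.4
```

```bash

python3 -m jog '[{"jaw":1,"linear":[-0.05,0,-0.12],"spin":0},{"jaw":1,"linear":[-0.35,0,-0.12],"spin":0},{"jaw":1,"linear":[-0.65,0,-0.12],"spin":0},{"jaw":1,"linear":[-0.97,0,-0.12],"spin":0}]' >/dev/null
python3 -m jog '[{"jaw":1,"linear":[-0.3,0,0],"spin":0},{"jaw":1,"linear":[-0.6,0,0.0],"spin":0},{"jaw":1,"linear":[-0.97,0,0.0],"spin":0},{"jaw":1,"linear":[-0.97,0,0.0],"spin":0}]'
python3 -c "from h import *;report()"
```

```text
clock: 14.93
ee_pos: [540.3, 201.9, 93.9]
tcp_rot: [-0.079, 0.997, -0.0, -0.001]
ft_force: [-0.9, -0.7, -1.3]
opening: 15.0
grip_force: 71.6
t 15.0333 tray-frame grip [ 38.6  -0.2 137.8] yaw 0.159 pitch [75.0, 72.5, 77.5, -15.0] F [-0.6 -0.2 -3.3] open 14.7
```

```bash

python3 -m jog '[{"jaw":1,"linear":[0.05,0,0.15],"spin":0},{"jaw":1,"linear":[0.16,0,0.22],"spin":0},{"jaw":1,"linear":[0.26,0,0.27],"spin":0},{"jaw":1,"linear":[0.36,0,0.33],"spin":0},{"jaw":1,"linear":[0.44,0,0.39],"spin":0},{"jaw":1,"linear":[0.52,0,0.44],"spin":0},{"jaw":1,"linear":[0.52,0,0.44],"spin":0}]'
python3 - <<'E'
from h import *
a,b=report()
im=np.hstack([a["img"][80:290,210:430],b["img"][130:340,140:360]])[:,:,::-1]
cv2.imwrite("pics/tip.png",cv2.resize(im,(792,378)))
E
```

```text
clock: 15.62
ee_pos: [485.5, 193.9, 54.0]
tcp_rot: [-0.08, 0.997, 0.0, 0.002]
ft_force: [-1.9, -0.4, 10.3]
opening: 14.8
grip_force: 82.9
t 15.7167 tray-frame grip [-12.5   0.3  98.2] yaw 0.16 pitch [-7.5, -10.0, -12.5, 2.5] F [-2.7 -0.6  9.2] open 15.3
```

View pics/tip.png

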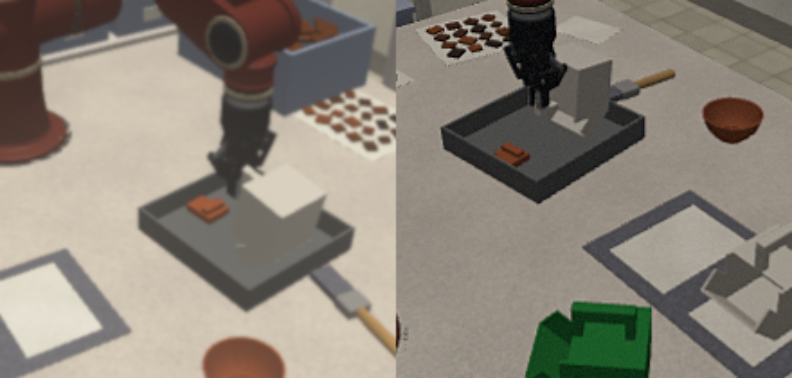

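The scene and side crops show the sherd lying in the tray's front-right part (scene crop 208,208; side crop 512,155), with the tub tipped to about 93°. To level it, I'll drag the spout's underside up along the far wall's top edge.

```bash

python3 -m jog '[{"jaw":1,"linear":[-0.05,0,-0.25],"spin":0},{"jaw":1,"linear":[-0.2,0,-0.31],"spin":0},{"jaw":1,"linear":[-0.35,0,-0.31],"spin":0},{"jaw":1,"linear":[-0.37,0,-0.19],"spin":0},{"jaw":1,"linear":[-0.45,0,-0.24],"spin":0},{"jaw":1,"linear":[-0.53,0,-0.32],"spin":0},{"jaw":1,"linear":[-0.62,0,-0.39],"spin":0},{"jaw":1,"linear":[-0.71,0,-0.46],"spin":0}]'
python3 -c "from h import *;report()"
```

```text
clock: 16.38
ee_pos: [553.7, 204.6, 95.7]
tcp_rot: [-0.08, 0.997, -0.0, -0.002]
ft_force: [0.4, 0.2, -2.5]
opening: 15.0
grip_force: 81.3
t 16.4833 tray-frame grip [5.850e+01 1.000e-01 1.415e+02] yaw 0.159 pitch [90.0, 87.5, 92.5, 72.5] F [-0.2 -0.2 -2.1] open 14.9
```

```bash

python3 -m jog '[{"jaw":1,"linear":[0.34,0,0.05],"spin":0},{"jaw":1,"linear":[0.34,0,0.2],"spin":0},{"jaw":1,"linear":[0.34,0,0.34],"spin":0},{"jaw":1,"linear":[0.24,0,0.24],"spin":0},{"jaw":1,"linear":[0.14,0,0.14],"spin":0},{"jaw":1,"linear":[0.06,0,0.07],"spin":0},{"jaw":1,"linear":[0.06,0,0.07],"spin":0}]'
python3 -c "from h import *;report()"
```

```text
clock: 17.07
ee_pos: [551.1, 204.3, 91.5]
tcp_rot: [-0.08, 0.997, 0.0, 0.001]
ft_force: [0.5, 1.0, -1.1]
opening: 14.6
grip_force: 85.7
t 17.1667 tray-frame grip [5.180e+01 1.000e-01 1.337e+02] yaw 0.159 pitch [92.5, 95.0, 77.5, 80.0] F [-0.7 -0.2 -2.3] open 14.7
```

```bash
python3 - <<'E'
from h import *;from bench import *
a=grab_frame("scene");b=grab_frame("side");s=observe()
R=Ro.from_quat(s["tcp_rot"]).as_matrix();yaw=np.arctan2(-R[1,0],-R[0,0]);g=np.array(s["ee_pos"])+[0,0,44]
out=[]
for f,x,y in((a,300,110),(b,190,130)):
    k=4;im=cv2.resize(f["img"][y:y+140,x:x+100],(400,560),interpolation=cv2.INTER_CUBIC)[:,:,::-1].copy()
    for th,c in((80,(0,255,0)),(95,(0,0,255))):
        for L in ([[-30,-49,0],[67,-49,0],[67,-49,84],[-22,-49,84],[-75,-47,45]],[[67,-49,0],[67,49,0],[67,49,84],[67,-49,84]]):
            p=(proj(f,tubpts(g,22,118,yaw,np.radians(th),L))-[x,y]+.5)*k
            cv2.polylines(im,[p.astype(np.int32)],True,c,1)
    out.append(im)
cv2.imwrite("pics/ov.png",np.hstack(out))
E
```

```text
(no output)
```

View pics/ov.png

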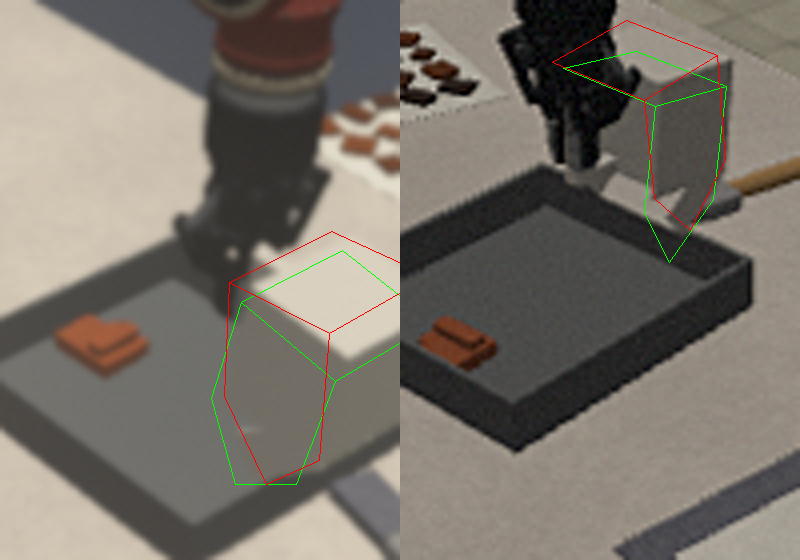

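```bash
cat >> h.py <<'E'
def fit3(s,frames,th0=(60,110),gxs=range(8,38,4),gzs=range(108,138,3)):
    R=Ro.from_quat(s["tcp_rot"]).as_matrix();yaw=np.arctan2(-R[1,0],-R[0,0]);g=np.array(s["ee_pos"])+[0,0,44]
    G=[]
    for f in frames:
        im=cv2.GaussianBlur(f["img"],(3,3),0);gr=sum(np.hypot(cv2.Sobel(im[:,:,k],cv2.CV_32F,1,0),cv2.Sobel(im[:,:,k],cv2.CV_32F,0,1)) for k in range(3));G.append(np.minimum(gr,250))
    res=[]
    E=[[(x,y,z) for y in(-49,49) for x,z in c] for c in ()]
    side=[[-30,0],[67,0],[67,84],[-22,84]]
    segs=[]
    for y in(-49,49):
        for i in range(3): segs.append(([*side[i][:1],y,side[i][1]],[side[i+1][0],y,side[i+1][1]]))
        segs.append(([-30,y,0],[-75,y,45]))
    for x,z in((67,0),(67,84),(-75,45)): segs.append(([x,-49,z],[x,49,z]))
    S=np.concatenate([np.linspace(p,q,25) for p,q in segs])
    for th in np.arange(*th0,2.5):
        for gx in gxs:
            for gz in gzs:
                P=tubpts(g,gx,gz,yaw,np.radians(th),S);sc=0
                for f,gr in zip(frames,G):
                    u=proj(f,P).round().astype(int).clip([0,0],[559,419]);sc+=gr[u[:,1],u[:,0]].mean()
                res.append((round(float(sc),1),float(th),gx,gz))
    return sorted(res)[::-1][:6]
E
python3 - <<'E'
from h import *;from bench import *
a=grab_frame("scene");b=grab_frame("side");s=observe();print(fit3(s,[a,b]))
E
```

```text
[(304.3, 87.5, 16, 126), (303.2, 85.0, 12, 126), (298.6, 85.0, 12, 129), (297.1, 82.5, 8, 126), (295.9, 87.5, 16, 129), (295.8, 87.5, 12, 129)]
```

The overlay shows the sherd in the tray (left panel 100,345; right panel 458,343). The tub sits slightly deeper in the pads than modelled, at about 87°. I'll repeat the drag with more press.

```bash

python3 -m jog '[{"jaw":1,"linear":[0.2,0,-0.05],"spin":0},{"jaw":1,"linear":[0.2,0,0.1],"spin":0},{"jaw":1,"linear":[0.2,0,0.26],"spin":0},{"jaw":1,"linear":[0.12,0,0.18],"spin":0}]'
python3 -m jog '[{"jaw":1,"linear":[-0.08,0,-0.08],"spin":0}]'
python3 -m jog '[{"jaw":1,"linear":[-0.08,0,-0.08],"spin":0}]'
python3 -m jog '[{"jaw":1,"linear":[-0.08,0,-0.08],"spin":0},{"jaw":1,"linear":[-0.16,0,-0.16],"spin":0},{"jaw":1,"linear":[-0.16,0,-0.16],"spin":0}]'
cat > r.py <<'E'
from h import *;from bench import *
a,b=report();print(fit3(observe(),[a,b],(0,110)))
E
python3 r.py
```

```text
clock: 17.7
ee_pos: [528.4, 200.6, 67.7]
tcp_rot: [-0.08, 0.997, -0.001, -0.011]
ft_force: [-17.9, -3.8, 8.3]
opening: 15.2
grip_force: 92.3
clock: 17.78
ee_pos: [538.3, 202.2, 77.0]
tcp_rot: [-0.08, 0.997, -0.001, -0.009]
ft_force: [-9.7, -0.5, -1.7]
opening: 15.0
grip_force: 92.0
clock: 17.87
ee_pos: [551.0, 204.4, 86.5]
tcp_rot: [-0.08, 0.997, -0.0, -0.003]
ft_force: [0.2, 0.4, -2.3]
opening: 14.6
grip_force: 92.4
clock: 18.12
ee_pos: [572.5, 207.7, 106.8]
tcp_rot: [-0.079, 0.997, 0.0, 0.003]
ft_force: [1.1, 0.1, -1.7]
opening: 14.4
grip_force: 92.2
t 18.2167 tray-frame grip [7.290e+01 1.000e-01 1.485e+02] yaw 0.159 pitch [92.5, 90.0, 95.0, 87.5] F [ 0.7 -0.4 -2.5] open 14.4
[(329.3, 85.0, 8, 123), (323.2, 85.0, 8, 126), (318.2, 85.0, 12, 123), (317.5, 87.5, 12, 126), (315.6, 82.5, 8, 123), (312.6, 87.5, 12, 123)]
```

Pressing mostly slides the bar instead of turning it. Gravity itself gives a levelling moment here, so I'll ease the jaw in small steps with the lip just above the tray floor and watch the grip force.

```bash

python3 -m jog '[{"jaw":1,"linear":[0.3,0,0.05],"spin":0},{"jaw":1,"linear":[0.6,0,0.2],"spin":0},{"jaw":1,"linear":[0.72,0,0.38],"spin":0},{"jaw":1,"linear":[0.72,0,0.38],"spin":0}]'
python3 -m jog '[{"jaw":0.75,"linear":[0,0,0],"spin":0},{"jaw":0.75,"linear":[0,0,0],"spin":0}]' | tail -3
python3 -m jog '[{"jaw":0.69,"linear":[0,0,0],"spin":0},{"jaw":0.69,"linear":[0,0,0],"spin":0}]' | tail -3
python3 -m jog '[{"jaw":0.66,"linear":[0,0,0],"spin":0},{"jaw":0.66,"linear":[0,0,0],"spin":0}]' | tail -3
python3 r.py
```

```text
clock: 18.55
ee_pos: [491.8, 194.7, 60.5]
tcp_rot: [-0.08, 0.997, -0.001, -0.005]
ft_force: [-1.2, -0.2, -4.2]
opening: 15.0
grip_force: 92.1
ft_force: [0.5, -0.4, -1.8]
opening: 15.2
grip_force: 92.1
ft_force: [1.2, 0.1, -3.0]
opening: 14.7
grip_force: 92.1
ft_force: [0.1, -0.2, -2.4]
opening: 14.8
grip_force: 85.3
t 19.15 tray-frame grip [7.000e-01 1.000e-01 1.103e+02] yaw 0.159 pitch [92.5, 90.0, 102.5, -12.5] F [ 0.   0.1 -3. ] open 15.0
[(266.6, 85.0, 8, 123), (264.4, 82.5, 8, 123), (260.5, 85.0, 12, 123), (256.7, 85.0, 12, 120), (256.5, 82.5, 8, 120), (255.2, 87.5, 16, 123)]
```

```bash

python3 -m jog '[{"jaw":0.655,"linear":[0,0,0],"spin":0},{"jaw":0.655,"linear":[0,0,0],"spin":0}]' | tail -3
python3 -m jog '[{"jaw":0.65,"linear":[0,0,0],"spin":0},{"jaw":0.65,"linear":[0,0,0],"spin":0}]' | tail -3
python3 -m jog '[{"jaw":0.645,"linear":[0,0,0],"spin":0},{"jaw":0.645,"linear":[0,0,0],"spin":0}]' | tail -3
python3 r.py
```

```text
ft_force: [0.2, 0.4, -2.2]
opening: 15.0
grip_force: 73.1
ft_force: [0.0, 0.6, -1.8]
opening: 15.1
grip_force: 60.8
ft_force: [-0.4, 0.2, -1.6]
opening: 15.4
grip_force: 48.6
t 19.75 tray-frame grip [  0.3   0.2 110. ] yaw 0.159 pitch [90.0, 92.5, -10.0, 102.5] F [-0.7  0.1 -3. ] open 15.4
[(266.8, 85.0, 8, 123), (263.6, 82.5, 8, 123), (262.8, 85.0, 12, 123), (257.4, 82.5, 8, 120), (256.5, 85.0, 12, 120), (255.7, 85.0, 12, 126)]
```

Force modulates nicely, about 12 N per 0.005. I'll continue in small steps.

```bash

python3 -m jog '[{"jaw":0.64,"linear":[0,0,0],"spin":0},{"jaw":0.64,"linear":[0,0,0],"spin":0}]' | tail -3
python3 r.py
python3 -m jog '[{"jaw":0.636,"linear":[0,0,0],"spin":0},{"jaw":0.636,"linear":[0,0,0],"spin":0},{"jaw":0.636,"linear":[0,0,0],"spin":0}]' | tail -3
python3 r.py
```

```text
ft_force: [-0.4, -0.5, -2.7]
opening: 15.8
grip_force: 36.3
t 20.0167 tray-frame grip [  0.3   0.2 110. ] yaw 0.16 pitch [90.0, 92.5, 102.5, -10.0] F [ 0.5  0.  -2.1] open 15.6
[(267.0, 85.0, 8, 123), (264.7, 82.5, 8, 123), (261.7, 85.0, 12, 123), (259.1, 82.5, 8, 120), (256.5, 85.0, 12, 120), (255.7, 85.0, 12, 126)]
ft_force: [-0.7, 0.0, -1.8]
opening: 15.7
grip_force: 26.3
t 20.3667 tray-frame grip [  0.3   0.2 110. ] yaw 0.16 pitch [90.0, 92.5, 100.0, 102.5] F [-0.6 -0.4 -2.6] open 15.4
[(265.8, 85.0, 8, 123), (264.5, 82.5, 8, 123), (262.4, 85.0, 12, 123), (258.9, 82.5, 8, 120), (257.0, 85.0, 12, 120), (255.1, 85.0, 12, 126)]
```

```bash

python3 -m jog '[{"jaw":0.633,"linear":[0,0,0],"spin":0},{"jaw":0.633,"linear":[0,0,0],"spin":0},{"jaw":0.633,"linear":[0,0,0],"spin":0}]' | tail -3
python3 r.py
python3 -m jog '[{"jaw":0.631,"linear":[0,0,0],"spin":0},{"jaw":0.631,"linear":[0,0,0],"spin":0},{"jaw":0.631,"linear":[0,0,0],"spin":0}]' | tail -3
python3 r.py
```

```text
ft_force: [-0.2, -1.0, -1.8]
opening: 15.8
grip_force: 18.9
t 20.7167 tray-frame grip [  0.3   0.2 110. ] yaw 0.16 pitch [90.0, 92.5, 100.0, 102.5] F [-0.1 -0.7 -1.1] open 16.0
[(265.1, 85.0, 8, 123), (263.6, 82.5, 8, 123), (261.9, 85.0, 12, 123), (259.1, 82.5, 8, 120), (256.3, 85.0, 12, 120), (254.8, 85.0, 12, 126)]
ft_force: [0.2, -0.9, -2.7]
opening: 16.0
grip_force: 13.9
t 21.0667 tray-frame grip [  0.3   0.2 110. ] yaw 0.159 pitch [90.0, 92.5, 100.0, 102.5] F [ 0.5  0.3 -2.5] open 15.8
[(263.7, 85.0, 8, 123), (263.6, 82.5, 8, 123), (260.3, 85.0, 12, 123), (257.7, 82.5, 8, 120), (254.8, 85.0, 12, 126), (254.4, 85.0, 12, 120)]
```

```bash

python3 -m jog '[{"jaw":0.6295,"linear":[0,0,0],"spin":0},{"jaw":0.6295,"linear":[0,0,0],"spin":0},{"jaw":0.6295,"linear":[0,0,0],"spin":0}]' | tail -3
python3 r.py
python3 -m jog '[{"jaw":0.6282,"linear":[0,0,0],"spin":0},{"jaw":0.6282,"linear":[0,0,0],"spin":0}]' | tail -3
python3 r.py
```

```text
ft_force: [1.1, -0.4, 0.1]
opening: 15.7
grip_force: 9.9
t 21.4167 tray-frame grip [  0.6   0.2 110.4] yaw 0.159 pitch [92.5, 90.0, 75.0, -12.5] F [-0.2  0.3  0.1] open 16.3
[(260.8, 65.0, 8, 120), (258.8, 0.0, 32, 135), (254.9, 67.5, 12, 120), (254.6, 65.0, 8, 123), (253.9, 0.0, 36, 132), (253.4, 2.5, 36, 132)]
ft_force: [-0.4, -0.3, 0.4]
opening: 16.1
grip_force: 6.9
t 21.6833 tray-frame grip [  0.6   0.2 110.4] yaw 0.16 pitch [92.5, 90.0, 75.0, 72.5] F [-0.1 -0.3  1. ] open 15.9
[(261.9, 65.0, 8, 120), (258.2, 0.0, 32, 135), (258.1, 67.5, 12, 120), (255.6, 65.0, 8, 123), (254.7, 67.5, 8, 120), (254.1, 67.5, 12, 123)]
```

```bash

python3 -m jog '[{"jaw":0.6278,"linear":[0,0,-0.03],"spin":0},{"jaw":0.6275,"linear":[0,0,-0.06],"spin":0},{"jaw":0.6275,"linear":[0,0,-0.1],"spin":0},{"jaw":0.6275,"linear":[0,0,-0.14],"spin":0},{"jaw":0.6275,"linear":[0,0,-0.18],"spin":0},{"jaw":0.6275,"linear":[0,0,-0.22],"spin":0},{"jaw":0.6275,"linear":[0,0,-0.22],"spin":0}]'
python3 r.py
```

```text
clock: 22.27
ee_pos: [499.0, 196.0, 89.2]
tcp_rot: [-0.08, 0.997, 0.0, 0.001]
ft_force: [-0.7, -0.0, -1.6]
opening: 16.2
grip_force: 3.1
t 22.3667 tray-frame grip [  0.2   0.2 132.3] yaw 0.16 pitch [15.0, 12.5, 10.0, 17.5] F [-1.5 -0.   1.8] open 15.6
[(291.7, 5.0, 12, 123), (290.3, 7.5, 16, 123), (289.8, 7.5, 12, 123), (288.7, 5.0, 12, 120), (287.8, 5.0, 8, 123), (287.5, 5.0, 16, 123)]
```

```bash

python3 -m jog '[{"jaw":0.6275,"linear":[0,0,0.03],"spin":0},{"jaw":0.6275,"linear":[0,0,0.06],"spin":0},{"jaw":0.6275,"linear":[0,0,0.09],"spin":0},{"jaw":0.6275,"linear":[0,0,0.11],"spin":0},{"jaw":0.61,"linear":[0,0,0.11],"spin":0},{"jaw":0.61,"linear":[0,0,0.11],"spin":0}]'
python3 -m jog '[{"jaw":1,"linear":[0,0,0],"spin":0},{"jaw":1,"linear":[0,0,0],"spin":0},{"jaw":1,"linear":[0,0,0],"spin":0},{"jaw":1,"linear":[0,0,0],"spin":0}]'
python3 r.py
```

```text
clock: 22.87
ee_pos: [498.4, 195.9, 77.0]
tcp_rot: [-0.08, 0.997, 0.0, 0.0]
ft_force: [-0.3, 0.3, 0.1]
opening: 16.8
grip_force: 0.0
clock: 23.2
ee_pos: [498.4, 195.9, 77.0]
tcp_rot: [-0.08, 0.997, 0.0, 0.0]
ft_force: [-0.5, 0.3, 2.1]
opening: 15.2
grip_force: 58.4
t 23.3 tray-frame grip [  0.3   0.2 121. ] yaw 0.16 pitch [0.0, 2.5, 5.0, 7.5] F [0.2 0.1 2.2] open 14.9
[(289.0, 0.0, 16, 111), (286.0, 0.0, 12, 111), (281.8, 0.0, 12, 114), (278.5, 0.0, 16, 108), (276.4, 0.0, 20, 108), (275.3, 2.5, 12, 114)]
```

The tub is level and regripped. I'll lift it and hold it to weigh.

```bash

python3 -m jog '[{"jaw":1,"linear":[0,0,-0.1],"spin":0},{"jaw":1,"linear":[0,0,-0.3],"spin":0},{"jaw":1,"linear":[0,0,-0.5],"spin":0},{"jaw":1,"linear":[0,0,-0.65],"spin":0},{"jaw":1,"linear":[0,0,-0.7],"spin":0},{"jaw":1,"linear":[0,0,-0.7],"spin":0}]'
python3 -m jog '[{"jaw":1,"linear":[0,0,0],"spin":0},{"jaw":1,"linear":[0,0,0],"spin":0},{"jaw":1,"linear":[0,0,0],"spin":0},{"jaw":1,"linear":[0,0,0],"spin":0},{"jaw":1,"linear":[0,0,0],"spin":0},{"jaw":1,"linear":[0,0,0],"spin":0},{"jaw":1,"linear":[0,0,0],"spin":0},{"jaw":1,"linear":[0,0,0],"spin":0},{"jaw":1,"linear":[0,0,0],"spin":0},{"jaw":1,"linear":[0,0,0],"spin":0},{"jaw":1,"linear":[0,0,0],"spin":0},{"jaw":1,"linear":[0,0,0],"spin":0}]'
python3 - <<'E'
from h import *;from bench import *
F=[]
for i in range(12):
    f=grab_frame("scene" if i%2 else "side");F.append(observe()["ft_force"][2])
    if i==10:b=f
    if i==11:a=f
s=observe();print(np.mean(F),np.std(F),s["clock"],s["ee_pos"]);print(fit3(s,[a,b],(-10,12),range(8,26,3)))
g=cv2.cvtColor(a["img"],cv2.COLOR_RGB2HSV).astype(int)
# sherd: terracotta in tray area, scene+side
out=[]
for f in(a,b):
    poly=proj(f,place(TR,[[-125,-115,5],[125,-115,5],[125,115,5],[-125,115,5]])).astype(np.int32);m=np.zeros((420,560),np.uint8);cv2.fillConvexPoly(m,poly,1)
    I=f["img"].astype(int);t=(I[:,:,0]>1.6*I[:,:,2])&(I[:,:,0]>70)&(m>0);v,u=np.nonzero(t);out.append((u.mean(),v.mean(),len(u)))
print(out);r=least_squares(lambda P:np.r_[proj(a,[P])[0]-out[0][:2],proj(b,[P])[0]-out[1][:2]],[450,150,15]);d=r.x-[TR[0],TR[1],0];c,q=np.cos(.16),np.sin(.16);print("sherd",r.x,"tray",c*d[0]+q*d[1],-q*d[0]+c*d[1],r.fun)
E
```

```text
clock: 23.8
ee_pos: [499.3, 196.0, 148.7]
tcp_rot: [-0.08, 0.997, 0.0, 0.001]
ft_force: [-0.0, 0.1, -1.6]
opening: 15.2
grip_force: 58.7
clock: 24.8
ee_pos: [498.4, 195.8, 147.0]
tcp_rot: [-0.08, 0.997, 0.0, 0.0]
ft_force: [-0.3, -0.2, -2.7]
opening: 15.3
grip_force: 58.7
-2.174335875283286 0.46128689699684366 25.4 [498.36431708 195.81425083 147.00578822]
[(324.6, -5.0, 11, 114), (323.8, -2.5, 14, 114), (319.7, -5.0, 8, 114), (317.4, -5.0, 11, 117), (317.2, -2.5, 14, 111), (317.0, -2.5, 11, 114)]
[(np.float64(322.73333333333335), np.float64(195.9), 150), (np.float64(203.1206896551724), np.float64(214.73275862068965), 116)]
sherd [417.19762852 179.33411979  20.57273195] tray -82.46047928274352 -3.1688999961426276 [ 0.77222571 -1.36766513  0.86545348  1.28279028]
```

It now weighs 2.17 N (≈ 221 g), so it is empty, and the sherd lies in the tray at tray-frame (-82,-3). I'll take the tub back to its place on the mat.

```bash

python3 -m jog '[{"jaw":1,"linear":[0.03,-0.2,0],"spin":0},{"jaw":1,"linear":[0.07,-0.45,0],"spin":0},{"jaw":1,"linear":[0.1,-0.7,0],"spin":0},{"jaw":1,"linear":[0.137,-0.872,0],"spin":0}]' >/dev/null
python3 -m jog '[{"jaw":1,"linear":[0.03,-0.2,0],"spin":0},{"jaw":1,"linear":[0.07,-0.45,0],"spin":0},{"jaw":1,"linear":[0.1,-0.7,0],"spin":0},{"jaw":1,"linear":[0.137,-0.872,0],"spin":0}]' >/dev/null
python3 -m jog '[{"jaw":1,"linear":[0.03,-0.2,0],"spin":0},{"jaw":1,"linear":[0.07,-0.45,0],"spin":0},{"jaw":1,"linear":[0.1,-0.7,0],"spin":0},{"jaw":1,"linear":[0.137,-0.872,0],"spin":0}]' >/dev/null
python3 -m jog '[{"jaw":1,"linear":[0.03,-0.2,0],"spin":0.0097},{"jaw":1,"linear":[0.07,-0.45,0],"spin":0.0097},{"jaw":1,"linear":[0.1,-0.7,0],"spin":0.0097},{"jaw":1,"linear":[0.137,-0.872,0],"spin":0.0097},{"jaw":1,"linear":[0.137,-0.872,0],"spin":0.0097},{"jaw":1,"linear":[0.137,-0.872,0],"spin":0.0097}]'
python3 -m jog '[{"jaw":1,"linear":[0,0,0.2],"spin":0},{"jaw":1,"linear":[0,0,0.4],"spin":0},{"jaw":1,"linear":[0,0,0.55],"spin":0},{"jaw":1,"linear":[0,0,0.64],"spin":0},{"jaw":1,"linear":[0,0,0.69],"spin":0},{"jaw":1,"linear":[0,0,0.71],"spin":0},{"jaw":1,"linear":[0,0,0.71],"spin":0}]'
python3 -m jog '[{"jaw":1,"linear":[0,0,0.01],"spin":0},{"jaw":1,"linear":[0,0,0.02],"spin":0},{"jaw":1,"linear":[0,0,0.02],"spin":0}]'
```

```text
clock: 26.9
ee_pos: [499.5, -157.7, 147.0]
tcp_rot: [-0.048, 0.999, 0.0, -0.0]
ft_force: [-0.4, 0.8, -2.4]
opening: 15.3
grip_force: 58.9
clock: 27.48
ee_pos: [500.2, -157.0, 76.5]
tcp_rot: [-0.05, 0.999, -0.0, 0.001]
ft_force: [-0.6, 0.1, -1.4]
opening: 14.8
grip_force: 59.0
clock: 27.73
ee_pos: [500.6, -157.7, 75.9]
tcp_rot: [-0.049, 0.999, -0.0, 0.001]
ft_force: [-2.3, 0.4, 4.6]
opening: 15.5
grip_force: 59.8
```

```bash

python3 -m jog '[{"jaw":0.62,"linear":[0,0,0],"spin":0},{"jaw":0.6,"linear":[0,0,0],"spin":0},{"jaw":0.4,"linear":[0,0,0],"spin":0},{"jaw":-1,"linear":[0,0,0],"spin":0},{"jaw":-1,"linear":[0,0,0],"spin":0},{"jaw":-1,"linear":[0,0,0],"spin":0},{"jaw":-1,"linear":[0,0,0],"spin":0},{"jaw":-1,"linear":[0,0,0],"spin":0},{"jaw":-1,"linear":[0,0,0],"spin":0}]'
python3 -m jog '[{"jaw":-1,"linear":[0,0,-0.2],"spin":0},{"jaw":-1,"linear":[0,0,-0.5],"spin":0},{"jaw":-1,"linear":[0,0,-0.8],"spin":0},{"jaw":-1,"linear":[0,0,-1],"spin":0}]'>/dev/null
python3 -m jog '[{"jaw":-1,"linear":[0,0,-0.4],"spin":0},{"jaw":-1,"linear":[0,0,-0.8],"spin":0},{"jaw":-1,"linear":[0,0,-0.8],"spin":0},{"jaw":-1,"linear":[0,0,-0.8],"spin":0},{"jaw":-1,"linear":[0,0,-0.8],"spin":0},{"jaw":-1,"linear":[0,0,-0.8],"spin":0}]'
python3 - <<'E'
from h import *;from bench import *
a=grab_frame("scene");b=grab_frame("side")
im=np.hstack([a["img"][150:350,120:440],b["img"][130:330,150:470]])[:,:,::-1]
cv2.imwrite("pics/end.png",np.vstack([cv2.resize(im[:,:320],(480,300)),cv2.resize(im[:,320:],(480,300))]))
E
```

```text
clock: 28.48
ee_pos: [499.7, -157.3, 74.0]
tcp_rot: [-0.049, 0.999, -0.0, -0.0]
ft_force: [0.6, 0.8, 0.3]
opening: 85.7
grip_force: 0.0
clock: 29.32
ee_pos: [498.8, -156.9, 252.0]
tcp_rot: [-0.049, 0.999, 0.001, -0.001]
ft_force: [0.4, 0.7, -0.4]
opening: 85.2
grip_force: 0.0
```

View pics/end.png

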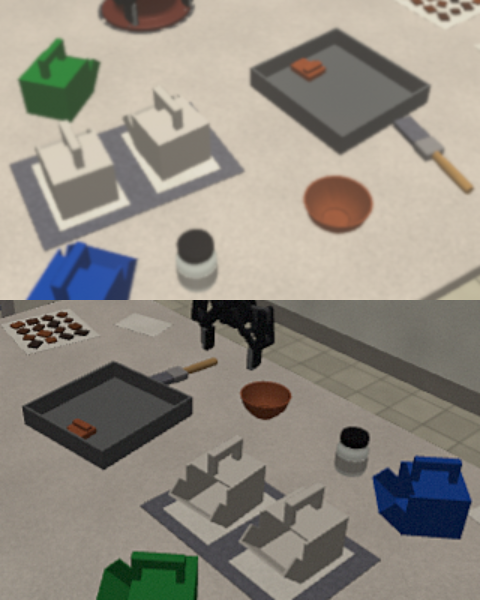

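Both tubs stand upright on the mat (scene 170,135 and 75,175). The sherd lies in the tray (308,68), the emptied tub shows nothing inside, and the bystanders are untouched.

```bash
python3 -c "from bench import *;print(close_job())"
```

```text
the job is handed in; nothing more can be done
None
```

The +y tub held the sherd (about 340 g when lifted): I tipped it into the tray, weighed it again at about 221 g (empty) and stood it back upright on the mat, then handed the job in at about 29 s.

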